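# Load the carton stapler

## Task

Load the carton stapler that lies upside down in its cradle: take the staple strip out of the low carton and lay it in the open magazine channel with its points up, pushing the spring follower back with the strip so that its other end goes down behind the nose lip and the strip lies flat on the channel floor, its end against the nose. Then slide the magazine rail fully home over the strip and let go; leave the cup, the bottle and the board where they are.

Things in the scene. Friction and masses are not known exactly. Their poses are not given: they have to be found in the camera images.
- strip: Strip of wide staples: steel U-profile 110 mm long, 34 wide over the legs, 18 high from flat crown to points, walls 2.5, about 90 g, same end for end. Origin: middle of that envelope. x along it, y from crown to points, z across its width. Starts standing on edge in the carton (z up, crown towards the robot), grippable there only across its 18 mm. Must end y up, crown down.
- strip_crown (a point): Middle of the outer face of the strip's crown, 9 mm from strip along -y; axes as strip. The strip stands on edge stably; let go when it leans more than about 20 deg with the crown turning downwards, it tips over by itself onto the flat crown. Lying on its crown it can be gripped from above across its 34 mm width.
- stapler: Grey and black cordless carton stapler, fixed upside down in a plywood cradle (foot 290 x 120 x 15 mm), its magazine on top. Origin: on the table under the cradle, 105 mm behind the nose face. x runs along the magazine from the nose (x = -105 mm) to its rear end (x = +140 mm), y across, z up. The channel floor is at z = 105 mm; nothing stands above the nose.
- seat (a point): Where the strip's origin is when home: in the middle of the channel, 55 mm behind the nose face, 9 mm above the floor. Axes as stapler. The channel is 37 mm wide inside, open above; its walls rise only 5 mm above the floor, plus an outward flare 2 mm high (45 mm wide overall), so fingers from above can hold the strip's upper 10 mm in it.
- nose (a point): Middle of the channel floor at the nose face, where the strip's front end must rest. Axes as stapler. The nose is 12 mm thick, 45 mm wide, its top 25 mm above the floor; its lip overhangs the channel by 6 mm, with its underside 20.5 mm above the floor.
- follower (a joint): Travel in m of the spring follower, a dark steel block 33 mm wide, 19 high, 26 long in the channel. 0 = at rest, its face 88 mm behind the nose face (22 mm too near for the strip); grows as it is pushed to the rear, at most 0.050. Spring about 4 N at rest, 7 N at 0.030. Reads 0.022 with the strip home; needs 0.028 or more for the strip's front end to go down past the lip.
- follower_face (a point): Middle of the follower's front face (9.5 mm above the channel floor).
- rail (a joint): Opening in m of the magazine rail, 0 = fully home, at most 0.125. An aluminium cover 115 x 52 mm sliding on the magazine, underside 20.5 and top 23.5 mm above the channel floor, with skirts outside the walls. Front edge 7 mm behind the nose face when home, 120 to 132 mm at the start. Friction about 3.5 N; stays where left. A strip standing proud blocks it.
- rail_tab (a point): Middle of the top of the black thumb tab at the rear end of the rail: a block 12 mm along the rail, 28 mm wide across it and 26 mm high above the rail's top. It moves with the rail.
- carton: Low open cardboard carton, fixed, 156 x 108 x 30 mm outside, walls and floor 3 mm, with an open flap sloping 25 mm outwards on the long side away from the robot (+y). Origin: middle of its underside, x along its length (the strip's length too).
- cup: Bystander: white paper cup, 72 mm wide at the rim, 85 mm high, standing; origin under its middle.
- bottle: Bystander: white squeeze bottle, 54 mm wide, 140 mm high, standing; origin under its middle.
- board: Bystander: oak serving board with blue resin on it, 170 x 250 x 16 mm with a 105 mm handle along +y, lying flat; origin under the middle of its blade.

How it is judged:
By the outcome, as a careful person would: the job done as asked, in the order asked, and still so for the second after the job is handed in, with the robot touching nothing.
It also fails if it takes over 69 s, if anything falls off the work surface, if the arm or the gripper's body presses on something with over 40 N, if the wrist force passes 120 N, or if a joint passes its speed limit or range.

## Robot

A 6-joint arm with a two-finger parallel gripper is mounted at the origin on the work surface. World frame = base frame: x ahead of the robot, y to its left, z up, the work surface at z = 0. Lengths are in m, angles in rad, forces in N, time in s.
With the tool pointing down it reaches from about 0.35 to 0.925 m from the base axis. Payload 6.4 kg.
Tool frame: the origin (TCP) lies on the centre line of the jaws, within the pads' length; the fingertips stand 17 mm ahead of it and the grasp point (between the pads) lies 2 mm behind it (manip.tips_ahead is the distance from the TCP to the fingertips, in m); z points along the fingers, y is the direction in which the jaws open and shut (so a half turn about z gives the same grasp; the last joint's range is limited). The gripper opens to 94 mm and grips with 3 to 60 N. Pads are 16 mm wide; open, the fingers measure 119 mm over their backs; the gripper's body (75 mm by 177 mm) begins 78 mm behind the grasp point.
Start: joints at [-1.521, 0.245, 1.558, -0, 1.339, -0.174], TCP at [0.144, -0.634, 0.222] pointing down, gripper open.
Joint ranges: [-3.13, 3.13], [-1.02, 2.26], [0.13, 2.54], [-0.95, 4.09], [0.21, 2.88], [-2.74, 2.74]. Speed limits (rad/s): [2.57, 2.57, 3.14, 3.14, 3.14, 3.14].

## Interface

Orientations are given as a unit quaternion [w, x, y, z].
In Python, from bench import manip, claw, kin, sensors, imaging, job gives the robot as it stands. The module is installed in compiled form; this text tells all that it offers. Calls block until the motion is done:
- manip.move_to(position, orientation): joint-space move of the TCP to a pose.
- manip.move_linear(position, velocity=0.15, orientation=None): straight line of the TCP; orientation=None keeps the orientation; velocity is the mean speed in m/s.
- manip.move_j(angles): joint-space move.
- claw.let_go() and claw.grasp(): open the fingers fully, or close them until they stop; the grip force is fixed at half the most.
- manip.dwell(seconds).
- kin.inverse_kinematics(position, orientation): joint angles nearest the present ones, or None.
- sensors.get_obs(): the state.
- imaging.capture(name): name is "scene" or "top" or "wrist"; returns the picture (400x640x3 uint8, red, green, blue); there is no depth.
- imaging.calibration(name): a dict with "fov_y" (degrees; the focal length in pixels is half the picture's height over the tangent of half this angle, whatever the lens; pixels are square), "cx", "cy" (the principal point, pixels), "D" ([k1, k2, p1, p2, k3] as OpenCV has them; the pictures are not rectified), "world_from_camera" (4x4, takes a point from camera to world coordinates); the wrist camera has in their place "hand_eye" (4x4, takes a point from camera to tool coordinates, whose origin is the TCP and whose axes are the flange's). Camera axes: x right, y up, looking along -z (the intrinsics and any distortion apply to the point x, -y, -z); pixel columns grow to the right and rows downward; lengths in m; the calibration is good to about 2 mm. A picture is of the moment at which its call begins: read the wrist's pose just before it. calibration takes no time and is no camera call.
A pose or a line that the arm cannot do raises manip.IKError and nothing moves.
- job.hand_in(): hands the job in, once; it reports no verdict.
The state is a dict: "time": time; "joint_positions": joint angles; "qd": joint speeds; "effort": joint torques, N m; "tool_pos": TCP position; "eef_rot": TCP orientation; "force": force on the tool from outside, world axes, zero at the start; "moment": the same for the moment, N m; "width": finger opening in m.
Only numpy, scipy, OpenCV 4.12 (cv2) and the standard library are available. Lean on these libraries where they do the work, as an engineer would, in place of code of your own. Each camera call takes 0.05 s, during which the arm holds its last target. There are 200 camera calls.

## Working session

There is one attempt and no reset: what is moved stays moved. The work goes in short steps, each a Python script; the robot and the scene stay as the last script left them, time stands still between calls to the robot, and variables do not carry over. Pictures are saved under pics/ and viewed, about 8 in all and at most 12, crops included, and the job is handed in when it is done.

```bash
mkdir -p pics
python3 - <<'E'
from bench import manip, claw, kin, sensors, imaging, job
import cv2,numpy as np
for n in ("scene","top"):
    im=imaging.capture(n); cv2.imwrite(f"pics/{n}0.png",im[:,:,::-1])
    c=imaging.calibration(n); print(n,c["fov_y"],c["cx"],c["cy"],c["D"]); print(np.round(c["world_from_camera"],3))
c=imaging.calibration("wrist");print(c)
o=sensors.get_obs();print(o)
E
```

```text
scene 43.58260694676153 312.8882470435502 199.5047639879182 [-0.15350331  0.          0.          0.          0.        ]
[[-0.691 -0.449  0.567  1.375]
 [ 0.723 -0.434  0.537  0.681]
 [ 0.005  0.781  0.625  0.928]
 [ 0.     0.     0.     1.   ]]
top 48.085530569424776 318.2281135505976 195.23780585650272 [0.00212699 0.         0.         0.         0.        ]
[[-0.009  0.982 -0.189  0.414]
 [-1.    -0.013 -0.023 -0.041]
 [-0.025  0.189  0.982  1.266]
 [ 0.     0.     0.     1.   ]]
{'fov_y': 70.26426067744862, 'cx': 318.2195708209557, 'cy': 197.03455388605843, 'D': array([-0.04619632,  0.        ,  0.        ,  0.        ,  0.        ]), 'hand_eye': array([[-3.60573427e-04,  9.68986215e-01,  2.47114517e-01,
         7.14233834e-02],
       [ 9.99999285e-01,  6.31243728e-04, -1.01610098e-03,
         1.47105568e-04],
       [-1.14057733e-03,  2.47113974e-01, -9.68985750e-01,
        -1.63490853e-01],
       [ 0.00000000e+00,  0.00000000e+00,  0.00000000e+00,
         1.00000000e+00]])}
{'time': 0.1, 'joint_positions': array([-1.52108551e+00,  2.45737575e-01,  1.55886586e+00, -2.42929814e-05,
        1.33866135e+00, -1.74088514e-01]), 'qd': array([ 0.00011287, -0.00236425, -0.00080015, -0.00055107, -0.00213623,
       -0.00048292]), 'effort': array([ 2.49470568e-04, -4.16913342e+01, -3.15525413e+01,  6.86174654e-02,
        3.10008007e-02, -6.01228089e-05]), 'tool_pos': array([ 0.14424021, -0.633287  ,  0.22147388]), 'eef_rot': array([-8.35183261e-04,  9.93745102e-01,  1.11669033e-01,  4.01649061e-05]), 'force': array([-0.54836707, -0.51551626,  0.65047102]), 'moment': array([-0.00613494,  0.03656097, -0.00700351]), 'width': 0.09388464292444702}
```

View pics/top0.png

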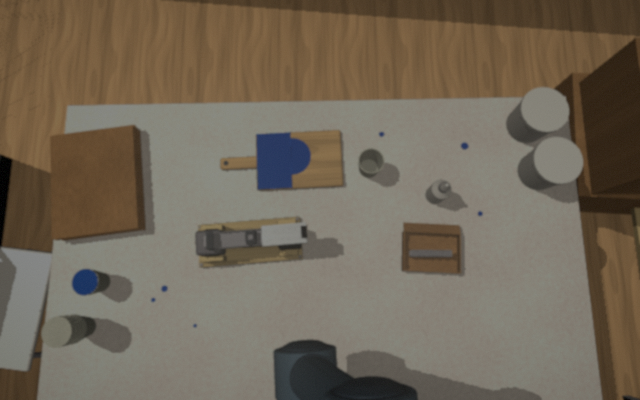

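View pics/scene0.png

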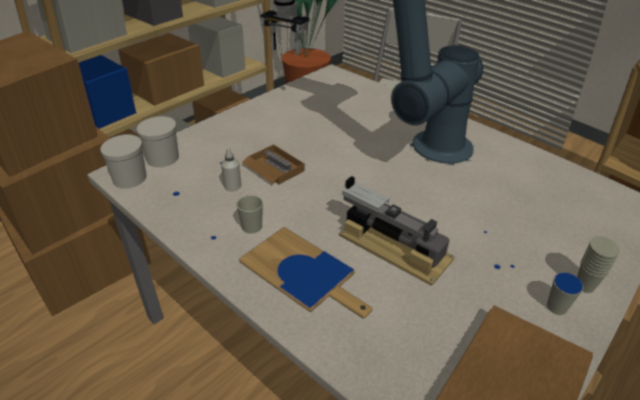

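Top view: stapler with its nose at about (205,243) and rail/tab at (305,234), and the carton around (432,248) with the strip at (432,254). In the scene view, cup, bottle and board all stand clear. Next: helpers, rough positions, then close wrist views.

```bash
cat > h.py <<'E'
from bench import manip, claw, kin, sensors, imaging, job
import cv2,numpy as np
from scipy.spatial.transform import Rotation as R
def cam(n,obs=None):
    c=imaging.calibration(n); f=200/np.tan(np.radians(c["fov_y"]/2))
    K=np.array([[f,0,c["cx"]],[0,f,c["cy"]],[0,0,1]])
    if n=="wrist":
        o=obs; T=np.eye(4); T[:3,:3]=R.from_quat(o["eef_rot"],scalar_first=True).as_matrix(); T[:3,3]=o["tool_pos"]
        T=T@c["hand_eye"]
    else: T=c["world_from_camera"]
    return K,np.array(c["D"]),np.array(T)
def plane(C,px,z):
    K,D,T=C; u=cv2.undistortPoints(np.array(px,float).reshape(-1,1,2),K,D).reshape(-1,2)
    d=np.c_[u[:,0],-u[:,1],-np.ones(len(u))]@T[:3,:3].T; o=T[:3,3]
    return o+d*((z-o[2])/d[:,2])[:,None]
def proj(C,P):
    K,D,T=C; p=(np.atleast_2d(P)-T[:3,3])@T[:3,:3]; p=p*[1,-1,-1]
    return cv2.projectPoints(p.reshape(-1,1,3),np.zeros(3),np.zeros(3),K,D)[0].reshape(-1,2)
def down(yaw):  # tool pointing down; tool y (jaw) direction at angle yaw in world; x = y cross z
    y=np.array([np.cos(yaw),np.sin(yaw),0]);z=np.array([0,0,-1.]);x=np.cross(y,z)
    return R.from_matrix(np.c_[x,y,z])
def q(r): return r.as_quat(scalar_first=True)
def snap(name):
    o=sensors.get_obs(); im=imaging.capture("wrist"); cv2.imwrite(f"pics/{name}.png",im[:,:,::-1])
    np.save(f"pics/{name}.npy",np.r_[o["tool_pos"],o["eef_rot"]]); return im,o
def load(name):
    v=np.load(f"pics/{name}.npy"); return cam("wrist",dict(tool_pos=v[:3],eef_rot=v[3:]))
def st(): 
    o=sensors.get_obs(); print("t%.2f"%o["time"],np.round(o["tool_pos"],4),"F",np.round(o["force"],1),"w%.4f"%o["width"]); return o
E
python3 - <<'E'
from h import *
C=cam("top")
print("carton corners z.03",np.round(plane(C,[[404,224],[461,226],[459,274],[402,271],[412,253],[454,254]],.03),3))
print("stapler nose/tab", np.round(plane(C,[[207,241],[305,234]],.13),3))
o=sensors.get_obs();r=R.from_quat(o["eef_rot"],scalar_first=True).as_matrix();print(np.round(r,2))
for p in ([.38,-.3,.3],[.35,.1,.35]):
  for yaw in (0,np.pi,np.pi/2,-np.pi/2): print(p,yaw,kin.inverse_kinematics(p,q(down(yaw))))
E
```

```text
carton corners z.03 [[ 0.568 -0.249  0.03 ]
 [ 0.561 -0.404  0.03 ]
 [ 0.431 -0.39   0.03 ]
 [ 0.44  -0.238  0.03 ]
 [ 0.488 -0.267  0.03 ]
 [ 0.484 -0.38   0.03 ]]
stapler nose/tab [[0.518 0.27  0.13 ]
 [0.533 0.02  0.13 ]]
[[ 0.98  0.22 -0.  ]
 [ 0.22 -0.98  0.  ]
 [ 0.   -0.   -1.  ]]
[0.38, -0.3, 0.3] 0 [-9.03011973e-01 -2.13362879e-01  1.88074802e+00 -4.44089210e-16
  1.47420752e+00 -9.03011973e-01]
[0.38, -0.3, 0.3] 3.141592653589793 [-9.03011973e-01 -2.13362879e-01  1.88074802e+00 -4.44089210e-16
  1.47420752e+00  2.23858068e+00]
[0.38, -0.3, 0.3] 1.5707963267948966 [-9.03011973e-01 -2.13362879e-01  1.88074802e+00 -4.44089210e-16
  1.47420752e+00 -2.47380830e+00]
[0.38, -0.3, 0.3] -1.5707963267948966 [-9.03011973e-01 -2.13362879e-01  1.88074802e+00 -4.44089210e-16
  1.47420752e+00  6.67784354e-01]
[0.35, 0.1, 0.35] 0 [-3.61950365e-02 -5.69371254e-01  2.04881943e+00 -4.44089210e-16
  1.66214448e+00 -3.61950365e-02]
[0.35, 0.1, 0.35] 3.141592653589793 None
[0.35, 0.1, 0.35] 1.5707963267948966 [-3.61950365e-02 -5.69371254e-01  2.04881943e+00 -4.44089210e-16
  1.66214448e+00 -1.60699136e+00]
[0.35, 0.1, 0.35] -1.5707963267948966 [-3.61950365e-02 -5.69371254e-01  2.04881943e+00 -4.44089210e-16
  1.66214448e+00  1.53460129e+00]
```

Run:
```python
from h import *
Q=q(down(-0.05))
manip.move_to([.495,-.305,.17],Q); im,o=snap("w_carton"); st()
manip.move_to([.525,.165,.24],Q); im2,o=snap("w_stap"); st()
a=cv2.resize(im[60:340,130:510],None,fx=2,fy=2,interpolation=cv2.INTER_CUBIC); cv2.imwrite("pics/c1.png",a[:,:,::-1])
b=cv2.resize(im2[0:400,200:440],None,fx=1.5,fy=1.5,interpolation=cv2.INTER_CUBIC); cv2.imwrite("pics/c2.png",b[:,:,::-1])
```

```text
t1.91 [ 0.4947 -0.306   0.1702] F [-0.8  0.2  0.6] w0.0940
t3.69 [0.5252 0.1641 0.2397] F [-0.4  0.1 -0.3] w0.0940
```

View pics/c1.png

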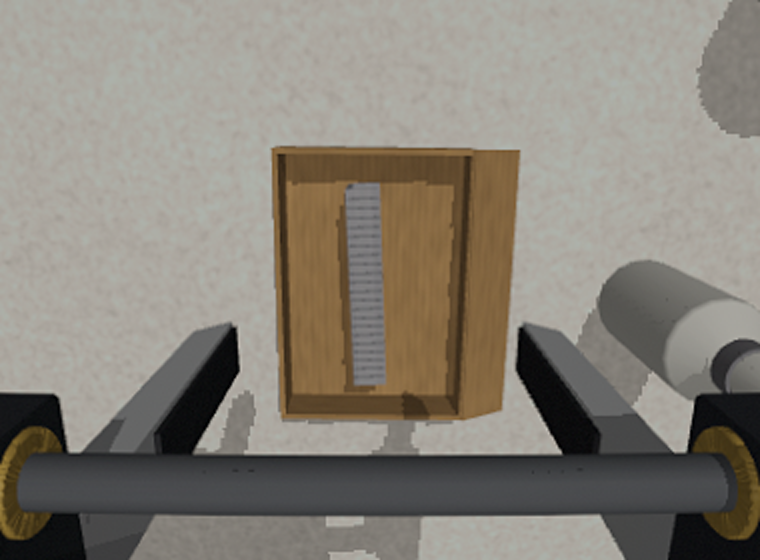

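View pics/c2.png

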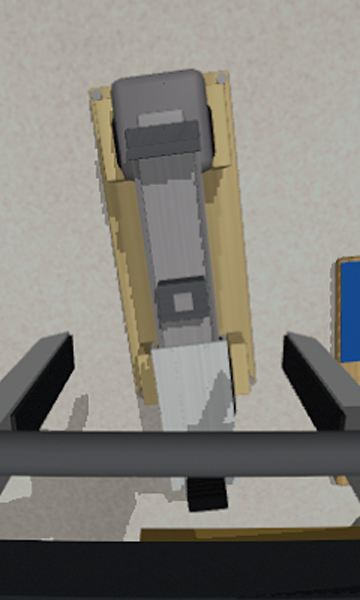

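Carton crop: the strip is on edge, corners at about (346,184), (380,184), (385,383) and (354,385), clear of the walls, which have the fingers' gap on both sides. Stapler crop: nose bar at (127–199,122–159), channel below it, follower front edge at row ~280, rail front edge at (153,348)–(231,342), tab at about (208,494).

Run:
```python
from h import *
im=cv2.imread("pics/w_carton.png"); C=load("w_carton")
roi=im[140:260,285:350].astype(int); m=((roi[:,:,2]-roi[:,:,0])<25)&(roi.sum(2)>300)
m=m.astype(np.uint8); n,l,s,c=cv2.connectedComponentsWithStats(m); k=1+np.argmax(s[1:,4]); print(s[k])
pts=np.argwhere(l==k)[:,::-1]+[285,140]; P=plane(C,pts,.037)[:,:2]
r=cv2.minAreaRect((P*1000).astype(np.float32)); print("strip rect mm",r)
co=np.array([[273,147],[472,149],[461,418],[281,417]])/2+[130,60]
print("carton rim",np.round(plane(C,co,.03),4))
C=load("w_stap"); f=lambda L:np.array(L)/1.5+[200,0]
for nm,L,z in (("nose rear corners",[[129,159],[199,149]],.130),("nose front",[[125,131],[195,121]],.130),("rail front",[[153,348],[231,342]],.1285),("foll face",[[157,282],[207,277]],.124),("tab top",[[189,481],[224,478]],.1545),("foot top corners",[[93,90],[229,73],[252,384]],.015),("chan walls",[[136,190],[201,180],[155,320],[216,310]],.112)):
    p=plane(C,f(L),z); print(nm,np.round(p,4).tolist(),"mid",np.round(p.mean(0),4),"w",np.round(np.linalg.norm(p[1]-p[0]),4))
```

```text
[  18   11   20  102 1646]
strip rect mm ((488.1852111816406, -318.077392578125), (113.74434661865234, 17.958284378051758), 88.99718475341797)
carton rim [[ 0.444  -0.2411  0.03  ]
 [ 0.548  -0.2475  0.03  ]
 [ 0.54   -0.403   0.03  ]
 [ 0.4335 -0.3968  0.03  ]]
nose rear corners [[0.5001, 0.2535, 0.13], [0.5433, 0.2571, 0.13]] mid [0.5217 0.2553 0.13  ] w 0.0433
nose front [[0.4989, 0.27, 0.13], [0.5415, 0.2735, 0.13]] mid [0.5202 0.2717 0.13  ] w 0.0428
rail front [[0.5067, 0.1288, 0.1285], [0.5603, 0.1304, 0.1285]] mid [0.5335 0.1296 0.1285] w 0.0537
foll face [[0.5121, 0.174, 0.124], [0.5457, 0.1757, 0.124]] mid [0.5289 0.1749 0.124 ] w 0.0337
tab top [[0.5268, 0.0405, 0.1545], [0.5508, 0.0416, 0.1545]] mid [0.5388 0.041  0.1545] w 0.024
foot top corners [[0.4617, 0.3191, 0.015], [0.577, 0.3264, 0.015], [0.5933, 0.0414, 0.015]] mid [0.544 0.229 0.015] w 0.1155
chan walls [[0.5013, 0.2347, 0.112], [0.5448, 0.2389, 0.112], [0.5082, 0.1437, 0.112], [0.552, 0.1489, 0.112]] mid [0.5266 0.1915 0.112 ] w 0.0436
```

Run:
```python
from h import *
im=cv2.imread("pics/w_stap.png",0); C=load("w_stap")
L=cv2.createLineSegmentDetector().detect(im)[0].reshape(-1,4)
for a in L:
    if np.hypot(a[2]-a[0],a[3]-a[1])>35 and 255<a[[0,2]].mean()<370 and abs(a[3]-a[1])>30 and max(a[1],a[3])<290:
        if a[1]>a[3]: a=a[[2,3,0,1]]
        p=plane(C,a.reshape(2,2),.112); v=p[1]-p[0]; print(np.round(a,1),np.round(p[:,:2],4).tolist(),"yaw deg %.2f"%np.degrees(np.arctan2(v[0],-v[1])))
# grasp the strip
yaw=-.0175; Q=q(down(yaw)); c=[.4882,-.3181]
manip.move_to([*c,.11],Q); manip.move_linear([*c,.0485],.1); st()
claw.grasp(); st(); manip.move_linear([*c,.12]); st()
im=imaging.capture("wrist"); cv2.imwrite("pics/grip.png",cv2.resize(im[100:400,130:510],None,fx=1.5,fy=1.5)[:,:,::-1])
```

```text
[336.2  50.5 344.1 101.9] [[0.5494, 0.3027], [0.5554, 0.2556]] yaw deg 7.22
[272.5  58.2 276.8 116.9] [[0.4886, 0.2992], [0.4883, 0.2449]] yaw deg -0.39
[350.3 227.  355.1 276.8] [[0.5582, 0.1254], [0.5624, 0.0645]] yaw deg 4.00
[353.4 230.6 357.7 274.4] [[0.5615, 0.1211], [0.5654, 0.0674]] yaw deg 4.14
[299.5 228.3 307.9 284.6] [[0.5029, 0.1268], [0.5078, 0.0573]] yaw deg 3.99
[283.7 223.  293.9 284.5] [[0.4862, 0.1337], [0.4916, 0.0583]] yaw deg 4.13
[276.6  56.9 280.1 110.7] [[0.4926, 0.3001], [0.492, 0.2505]] yaw deg -0.73
[265.4  83.  270.8 119.3] [[0.4799, 0.2772], [0.4822, 0.2428]] yaw deg 3.75
[271.7 150.7 282.7 220.5] [[0.4802, 0.212], [0.4853, 0.1367]] yaw deg 3.84
[332.2  58.3 340.3  95.7] [[0.5453, 0.296], [0.5518, 0.2616]] yaw deg 10.63
[364.6 180.7 370.5 253.2] [[0.5743, 0.1759], [0.5801, 0.0931]] yaw deg 3.96
[352.5  46.9 362.8 160.5] [[0.5649, 0.3052], [0.5727, 0.1971]] yaw deg 4.14
[294.7 124.3 303.1 185.6] [[0.5055, 0.2367], [0.5098, 0.174]] yaw deg 3.96
[334.7 131.7 340.5 183.3] [[0.545, 0.2275], [0.5491, 0.1745]] yaw deg 4.35
[347.6  56.9 352.2 106.8] [[0.56, 0.2965], [0.5632, 0.2506]] yaw deg 3.91
t6.28 [ 0.4883 -0.318   0.0482] F [-0.2 -0.5  0.6] w0.0943
t7.45 [ 0.4881 -0.3181  0.0485] F [0.1 1.  0.7] w0.0172
t8.07 [ 0.4878 -0.3177  0.1193] F [-0.  -0.1 -1. ] w0.0171
```

View pics/grip.png

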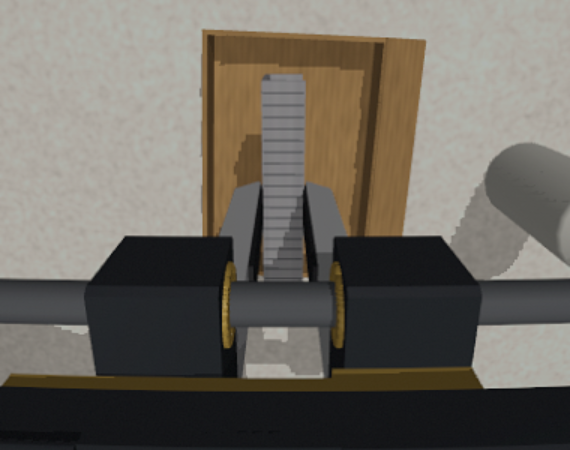

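The strip hangs square between the fingers (crop (262–305,75–280)), clear of the carton, with width reading 17 mm. Stapler yaw is a consistent 4.0° over the line fits. Now tip it on the free table.

Run:
```python
from h import *
yaw=-.0698; U=down(yaw); a=np.radians(26)
d=np.array([-np.sin(yaw),np.cos(yaw),0]); T=R.from_rotvec(-a*d)*U
manip.move_to([.50,-.12,.16],q(T)); 
z=.0455*np.cos(a)+.009*np.sin(a)+.0015
manip.move_linear([.50,-.12,z],.12); st(); claw.let_go(); st(); manip.dwell(.2)
ax=T.as_matrix()[:,2]; manip.move_linear(np.array([.50,-.12,z])-.07*ax,.2)
manip.move_to([.49,-.10,.16],q(U)); im,o=snap("w_lay"); st()
cv2.imwrite("pics/c4.png",cv2.resize(im[40:360,130:510],None,fx=1.5,fy=1.5)[:,:,::-1])
```

```text
t10.05 [ 0.5006 -0.1205  0.047 ] F [ 0.8 -0.4 -0.4] w0.0174
t11.29 [ 0.5    -0.12    0.0464] F [0.3 0.3 0.4] w0.0938
t12.58 [ 0.4881 -0.0991  0.157 ] F [-0.5  0.6 -0.3] w0.0935
```

View pics/c4.png

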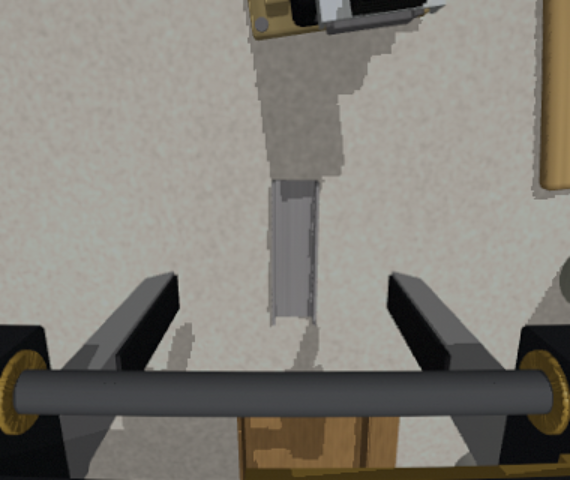

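It tipped as wanted: the strip lies on its crown, points up, corners about (272,181), (320,181), (316,324), (271,324) in the crop.

Run:
```python
from h import *
C=load("w_lay"); f=lambda L:np.array(L)/1.5+[130,40]
p=plane(C,f([[271.5,181],[320,181],[316.5,324],[271,324]]),.018); print(np.round(p,4).tolist(),np.round(p.mean(0),4)); print(np.linalg.norm(p[0]-p[1]),np.linalg.norm(p[1]-p[2]))
im=cv2.imread("pics/w_lay.png",0)
L=cv2.createLineSegmentDetector().detect(im)[0].reshape(-1,4)
for a in L:
    if np.hypot(a[2]-a[0],a[3]-a[1])>25 and 300<a[[0,2]].mean()<350 and 155<a[[1,3]].mean()<260:
        if a[1]>a[3]: a=a[[2,3,0,1]]
        P=plane(C,a.reshape(2,2),.018); v=P[1]-P[0]; print(np.round(a,1),np.round(P[:,:2],4).tolist(),"yaw %.2f"%np.degrees(np.arctan2(v[0],-v[1])))
```

```text
[[0.4836, -0.0645, 0.018], [0.518, -0.0669, 0.018], [0.5102, -0.1774, 0.018], [0.475, -0.175, 0.018]] [ 0.4967 -0.1209  0.018 ]
0.03448352260840235 0.110790380706342
[340.7 184.4 340.6 278.1] [[0.5139, -0.0924], [0.5083, -0.2061]] yaw -2.82
[309.1 206.8 307.6 245.7] [[0.4777, -0.1155], [0.4724, -0.1618]] yaw -6.45
[308.6 164.4 307.3 204.4] [[0.4807, -0.0684], [0.4759, -0.1126]] yaw -6.23
[313.1 158.9 340.6 159.4] [[0.486, -0.0628], [0.5152, -0.0653]] yaw 85.04
[336.4 171.8 335.1 236.9] [[0.51, -0.0784], [0.5045, -0.1531]] yaw -4.21
```

```bash
cat >> h.py <<'E'
O=np.array([.530,.157,0]); SY=np.radians(4.0)
ex=np.array([np.sin(SY),-np.cos(SY),0]); ly=np.array([np.cos(SY),np.sin(SY),0])
def tcp(BX,h,th,lat=0.,e=0.):   # mm: rear bottom corner X, height over floor, pitch deg
    t=np.radians(th); u=np.array([-np.cos(t),np.sin(t)]); w=np.array([np.sin(t),np.cos(t)])
    g=np.array([BX,h])+(55+e)*u+26*w
    return O+g[0]/1000*ex+lat/1000*ly+[0,0,.105+g[1]/1000], q(R.from_rotvec(t*ly)*down(SY))
E
python3 - <<'E'
from h import *
Q=q(down(-.074))
manip.move_to([.4967,-.1209,.07],Q); manip.move_linear([.4967,-.1209,.026],.1); st(); claw.grasp(); st()
manip.move_linear([.4967,-.1209,.20],.25); st()
p,qq=tcp(-28,60,22); manip.move_to(p,qq)
p,qq=tcp(-28,22,22); manip.move_linear(p,.1); st(); im,o=snap("w_over"); np.set_printoptions(suppress=True)
cv2.imwrite("pics/c5.png",cv2.resize(im[0:300,180:460],None,fx=2,fy=2,interpolation=cv2.INTER_CUBIC)[:,:,::-1])
E
```

```text
t13.63 [ 0.4973 -0.1211  0.0268] F [-0.1 -0.5 -0.1] w0.0942
t14.58 [ 0.4966 -0.1209  0.026 ] F [-0.4 -0.1 -0.7] w0.0335
t15.43 [ 0.4957 -0.1204  0.1982] F [-0.4  0.  -2.7] w0.0338
t17.27 [0.5252 0.2259 0.1715] F [-0.4 -0.7 -0.9] w0.0331
```

View pics/c5.png

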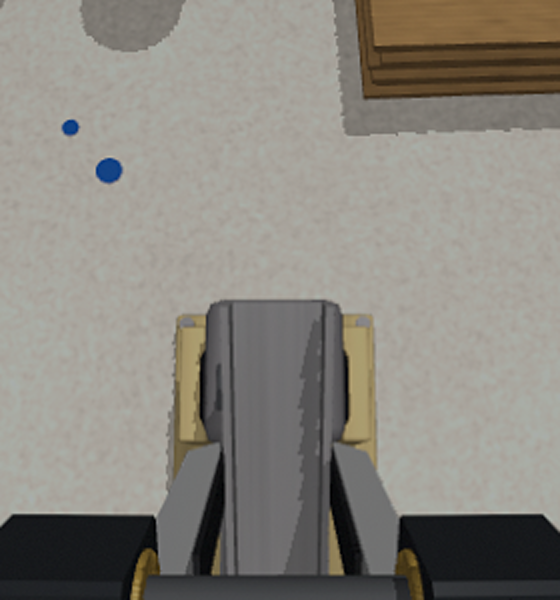

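Strip (columns 223–329, centre 276), foot corners (178–374, centre 276) and nose body (centre ~275) are all lined up with the camera's principal column 276, so lateral and yaw alignment are good. Next: lower the rear end, then push the follower back, watching forces.

Run:
```python
from h import *
def go(BX,h,th,v=.06):
    p,qq=tcp(BX,h,th); manip.move_linear(p,v,qq); o=sensors.get_obs(); f=o["force"]
    print(BX,h,th,"t%.2f"%o["time"],"Fx %.1f lat %.1f z %.1f"%(f@ex,f@ly,f[2]),"err mm",np.round((o["tool_pos"]-p)*1000,1)); return f
ok=True
for h in (10,6,4,2,1):
    f=go(-28,h,22)
    if np.linalg.norm(f)>12: ok=False;print("stop");break
if ok:
    for bx in (-22,-17,-10,0,8):
        f=go(bx,.7,22)
        if np.linalg.norm(f)>25: print("stop");break
o,_=snap("w_push")
cv2.imwrite("pics/c6.png",cv2.resize(o[0:400,180:460],None,fx=1.5,fy=1.5)[:,:,::-1])
c=imaging.capture("scene"); cv2.imwrite("pics/s6.png",cv2.resize(c[170:290,320:470],None,fx=4,fy=4,interpolation=cv2.INTER_CUBIC)[:,:,::-1])
```

```text
-28 10 22 t17.68 Fx -0.3 lat 0.1 z -1.7 err mm [-0.3  0.  -0.5]
-28 6 22 t17.93 Fx 0.5 lat -0.5 z -0.1 err mm [-0.2  0.  -0.2]
-28 4 22 t18.18 Fx -0.1 lat -0.0 z -0.4 err mm [-0.1 -0.  -0.1]
-28 2 22 t18.43 Fx -0.3 lat -0.2 z -1.1 err mm [-0.1 -0.  -0.1]
-28 1 22 t18.68 Fx 0.4 lat -0.3 z -1.5 err mm [-0. -0. -0.]
-22 0.7 22 t18.93 Fx -3.7 lat -0.3 z -0.8 err mm [-0.   0.3  0.2]
-17 0.7 22 t19.18 Fx -4.4 lat -0.6 z -0.2 err mm [0.1 0.3 0.2]
-10 0.7 22 t19.44 Fx -5.0 lat 1.6 z -0.2 err mm [0.2 0.3 0.2]
0 0.7 22 t19.76 Fx -5.4 lat 0.9 z 0.4 err mm [0.2 0.5 0.3]
8 0.7 22 t20.04 Fx -7.3 lat 1.4 z -0.7 err mm [0.2 0.8 0.4]
```

Contact came where expected (rear corner between −28 and −22 mm), and the force rises 4→7 N like the follower spring, with no floor or lateral load. Continue: push to full depth, lower the front behind the lip.

Run:
```python
from h import *
def go(BX,h,th,v=.06):
    p,qq=tcp(BX,h,th); manip.move_linear(p,v,qq); o=sensors.get_obs(); f=o["force"]
    print(BX,h,th,"t%.2f"%o["time"],"Fx %.1f lat %.1f z %.1f"%(f@ex,f@ly,f[2]),"err mm",np.round((o["tool_pos"]-p)*1000,1)); return f
for bx,h,th in ((16,.7,22),(16,.7,17),(16,.7,12),(16,.7,8),(16,.7,4),(16,.7,1.5),(16,.5,0)):
    f=go(bx,h,th,.05)
    if abs(f[2])>12 or np.linalg.norm(f)>25: print("stop");break
im,o=snap("w_down")
cv2.imwrite("pics/c7.png",cv2.resize(im[100:300,220:420],None,fx=3,fy=3,interpolation=cv2.INTER_CUBIC)[:,:,::-1])
```

```text
16 0.7 22 t20.45 Fx -7.8 lat 0.7 z 0.6 err mm [0.2 1.  0.4]
16 0.7 17 t20.71 Fx -7.0 lat 2.3 z -0.7 err mm [-0.1  1.9  0.3]
16 0.7 12 t20.97 Fx -7.6 lat 2.0 z -1.4 err mm [-0.1  2.   0.1]
16 0.7 8 t21.22 Fx -7.4 lat 1.6 z -2.0 err mm [-0.   1.9 -0.1]
16 0.7 4 t21.47 Fx -7.7 lat 1.3 z -2.3 err mm [-0.2  1.9 -0.3]
16 0.7 1.5 t21.72 Fx -7.5 lat 1.4 z -1.5 err mm [-0.1  1.7 -0.3]
16 0.5 0 t21.97 Fx -6.1 lat 1.0 z -0.6 err mm [-0.1  1.2 -0.2]
```

View pics/c7.png

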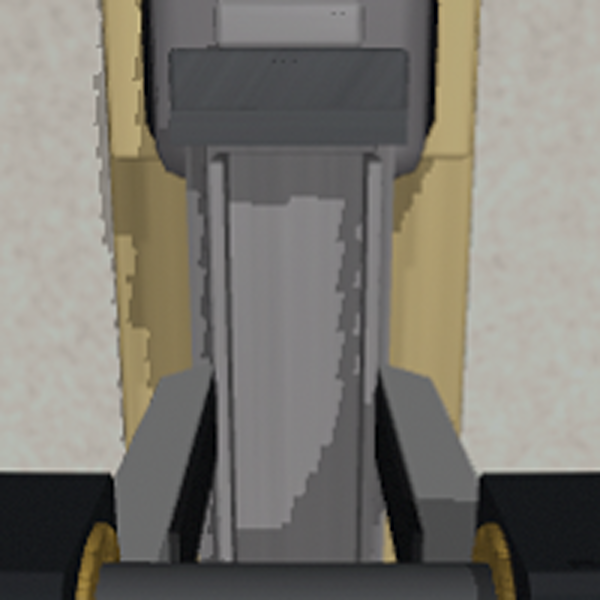

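The strip's front end (row ~152) lies just behind the lip's rear edge (row ~145), down in the channel and centred (212–381 between the walls). Now seat it: press lightly to the floor, slide to the nose, release.

Run:
```python
from h import *
def go(BX,h,th,v=.04):
    p,qq=tcp(BX,h,th); manip.move_linear(p,v,qq); o=sensors.get_obs(); f=o["force"]
    print(BX,h,th,"t%.2f"%o["time"],"Fx %.1f lat %.1f z %.1f"%(f@ex,f@ly,f[2]),"err mm",np.round((o["tool_pos"]-p)*1000,1)); return f
h=.5
for h in (.2,-.2,-.6,-1.):
    if go(16,h,0)[2]>4: break
for bx in (12,9,7,6,5,4,3,2,1):
    f=go(bx,h,0)
    if f@ex>5: print("nose"); break
claw.let_go(); manip.dwell(.2); o=st()
p,qq=tcp(bx,45,0); manip.move_linear(p,.2); 
p=O-.075*ex+[0,0,.25]; manip.move_to(p-.02*ex,qq); im,o=snap("w_seated")
p=O+.03*ex+[0,0,.25]; manip.move_to(p,qq); im2,o=snap("w_rear"); st()
a=cv2.resize(im[60:340,230:410],None,fx=2,fy=2,interpolation=cv2.INTER_CUBIC);b=cv2.resize(im2[0:280,230:410],None,fx=2,fy=2,interpolation=cv2.INTER_CUBIC)
cv2.imwrite("pics/c8.png",np.hstack([a,b])[:,:,::-1])
```

```text
16 0.2 0 t22.27 Fx -7.0 lat -0.3 z -1.2 err mm [-0.   1.2  0. ]
16 -0.2 0 t22.52 Fx -7.8 lat -1.1 z 1.3 err mm [-0.   1.3  0.2]
16 -0.6 0 t22.77 Fx -7.3 lat -2.4 z 2.6 err mm [0.  1.3 0.6]
16 -1.0 0 t23.02 Fx -6.7 lat -3.0 z 4.0 err mm [-0.   1.3  0.9]
12 -1.0 0 t23.27 Fx -3.7 lat -3.1 z 6.2 err mm [0.1 0.5 0.9]
9 -1.0 0 t23.52 Fx -1.9 lat -3.0 z 5.7 err mm [ 0.2 -0.1  0.9]
7 -1.0 0 t23.77 Fx -0.0 lat -3.0 z 5.4 err mm [ 0.2 -0.4  0.9]
6 -1.0 0 t24.02 Fx -0.3 lat -4.0 z 7.1 err mm [ 0.2 -0.6  0.9]
5 -1.0 0 t24.27 Fx 0.5 lat -3.6 z 5.2 err mm [ 0.2 -0.7  0.9]
4 -1.0 0 t24.52 Fx 1.8 lat -3.1 z 6.7 err mm [ 0.2 -1.3  0.9]
3 -1.0 0 t24.77 Fx 5.7 lat -4.2 z 6.4 err mm [ 0.4 -2.2  1. ]
nose
t26.00 [0.5264 0.2088 0.13  ] F [ 0.6 -0.2  0. ] w0.0942
t27.48 [0.5315 0.1272 0.2488] F [-0.3 -0.3  0.2] w0.0945
```

View pics/c8.png

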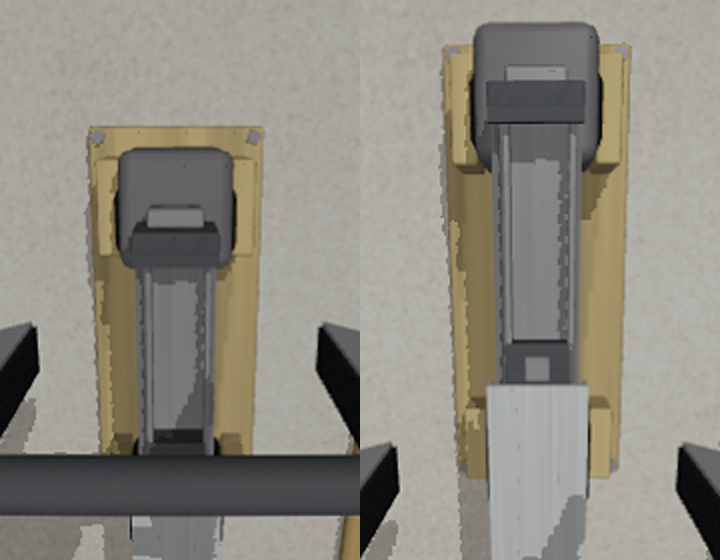

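The strip lies in the channel with its front under the nose bar (row 123, right half) and its rear against the follower at row ~342; the follower sits ahead of the rail's front edge at row 384. Contact forces agreed on the floor (h≈0) and nose. Check those lengths, then push the tab.

Run:
```python
from h import *
C=load("w_rear"); g=lambda c,r,z:plane(C,[[(c-360)/2+230,r/2]],z)[0]
X=lambda p:round(float((p-O)@ex*1000),1)
print("lip",X(g(536,123,.130)),"strip rear/foll",X(g(538,341,.1235)),"rail front",X(g(537,384,.1285)))
C2=load("w_stap"); k=lambda c,r,z:plane(C2,[[c/1.5+200,r/1.5]],z)[0]
a,b=k(207,479,.1285),k(209,511,.1545); print("tab front base",X(a),"tab rear top",X(b),"lat",round(float((b-O)@ly*1000),1))
manip.move_to(O+.165*ex+[0,0,.23],q(down(SY))); im,o=snap("w_tab"); st()
cv2.imwrite("pics/c9.png",cv2.resize(im[80:360,180:460],None,fx=2,fy=2)[:,:,::-1])
```

```text
lip -97.5 strip rear/foll 5.0 rail front 26.4
tab front base 136.2 tab rear top 142.6 lat -0.2
t28.14 [ 0.5417 -0.006   0.2302] F [ 0.3  0.3 -0. ] w0.0939
```

View pics/c9.png

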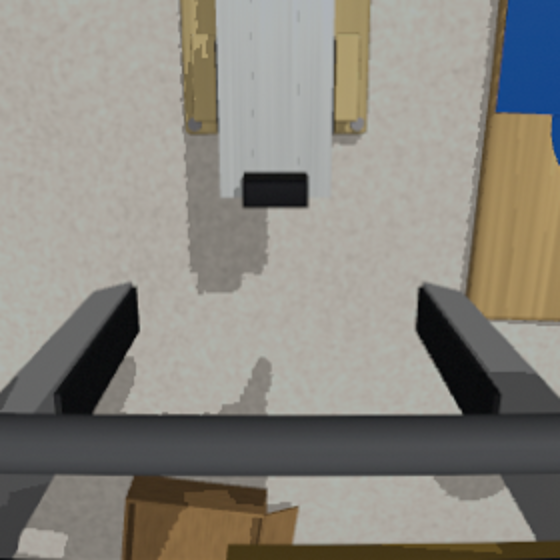

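Strip rear at X = 5.0 mm (expected 5): home. The tab (244–307, 172–207) is at the rail's rear end, rear face X≈142, with free space behind it. Pushing it from behind with closed fingers.

Run:
```python
from h import *
claw.grasp()
Q=q(down(SY)); P=lambda x,z=.1515:O+x/1000*ex+[0,0,z]
manip.move_linear(P(163),.15); o=st()
xs=[155]+list(range(150,35,-6))+list(range(34,14,-1))
for x in xs:
    manip.move_linear(P(x),.08 if x>35 else .04); o=sensors.get_obs(); f=o["force"]
    print(x,"%.1f"%o["time"],np.round([f@ex,f@ly,f[2]],1),"dX %.1f"%((o["tool_pos"]-P(x))@ex*1000))
    if f@ex>16: print("stop"); break
```

```text
t30.23 [ 0.5419 -0.0057  0.1522] F [ 0.8 -0.3  0.9] w0.0006
155 30.5 [-0.6 -0.2 -0.6] dX -0.3
150 30.7 [-0.1 -0.4 -0.1] dX -0.3
144 31.0 [ 0.9 -0.4  0.6] dX -0.2
138 31.2 [1.1 0.4 0.4] dX -0.3
132 31.5 [1.3 1.1 1.2] dX -0.4
126 31.7 [0.1 0.3 0.3] dX -0.4
120 32.0 [ 0.6 -0.   1.1] dX -0.4
114 32.2 [1.5 0.5 0.2] dX -0.4
108 32.5 [ 0.8  0.1 -0. ] dX -0.4
102 32.7 [ 0.3 -0.   0.8] dX -0.4
96 33.0 [ 0.8  0.3 -0.1] dX -0.4
90 33.2 [ 0.6 -0.6 -0.1] dX -0.4
84 33.5 [ 0.5 -0.5  0.2] dX -0.4
78 33.7 [ 0.8 -1.1  0.4] dX -0.4
72 34.0 [ 0.7 -0.8 -0.5] dX -0.4
66 34.2 [ 0.6 -1.1 -1.4] dX -0.4
60 34.5 [ 0.6 -1.7 -0.1] dX -0.3
54 34.7 [ 0.5 -0.9 -0.9] dX -0.4
48 35.0 [ 0.4 -0.9 -0.1] dX -0.4
42 35.2 [-0.  -1.1 -0.3] dX -0.4
36 35.5 [ 0.5  0.3 -0.4] dX -0.4
34 35.7 [ 1.7 -0.6 -0.3] dX 0.1
33 36.0 [ 4.1 -1.1 -0.6] dX 0.2
32 36.2 [ 4.1 -1.3 -0.2] dX -0.0
31 36.5 [ 3.3 -0.8  0.2] dX -0.1
30 36.7 [ 3.2 -1.   0.2] dX -0.1
29 37.0 [ 3.2 -1.1  1. ] dX -0.1
28 37.2 [ 2.6 -1.6  0.3] dX -0.1
27 37.5 [ 3.3 -0.9 -0.3] dX -0.1
26 37.7 [ 6.2 -0.7  1. ] dX 0.7
25 38.0 [10.5 -0.8  1.8] dX 1.6
24 38.2 [13.  -1.8  0.5] dX 2.6
23 38.5 [15.8 -2.1  0.4] dX 3.5
22 38.7 [19.9 -1.6  1.9] dX 4.5
stop
```

The hard stop came at X≈26.5 (25 predicted, and the lip measured 1.5 mm off in the same sense). Back off, lift clear, and look.

Run:
```python
from h import *
P=lambda x,z=.1515:O+x/1000*ex+[0,0,z]
manip.move_linear(P(40),.1); manip.move_linear(P(40,.25),.25); claw.let_go()
manip.move_to(P(0,.25),q(down(SY))); im,o=snap("w_fin"); st()
c=imaging.capture("scene"); cv2.imwrite("pics/s_fin.png",c[:,:,::-1])
a=cv2.resize(im[0:280,230:410],None,fx=2,fy=2,interpolation=cv2.INTER_CUBIC)
b=cv2.resize(c[150:290,310:480],None,fx=4,fy=4,interpolation=cv2.INTER_CUBIC)[:,:440]
cv2.imwrite("pics/c10.png",np.hstack([a,b])[:,:,::-1] if a.shape[0]==b.shape[0] else a[:,:,::-1])
```

```text
t41.39 [0.5299 0.1572 0.25  ] F [-1.4 -0.2  0.5] w0.0942
```

View pics/c10.png

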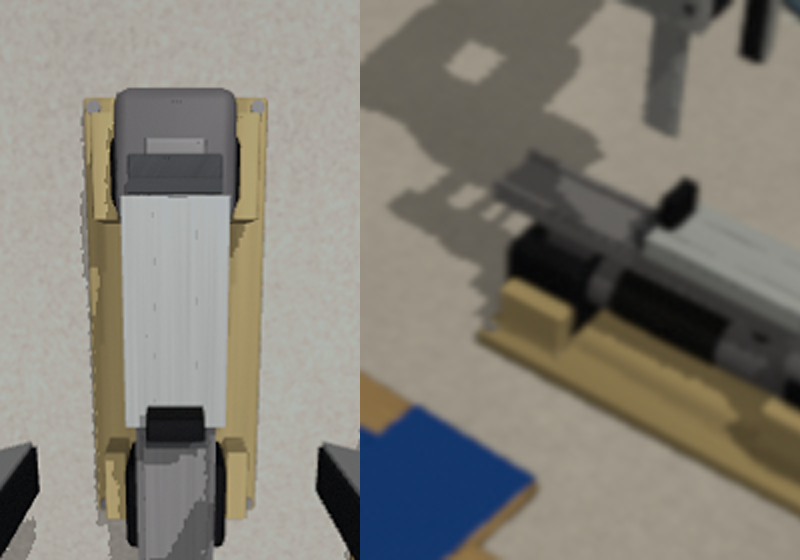

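The rail's front edge (row ~195) is right at the nose bar's rear edge (row ~193), with only the expected ~1 mm gap, and it lies flat. The gripper is clear and nothing else has moved. Handing in.

Run:
```python
from h import *
C=load("w_fin"); X=lambda c,r,z:round(float((plane(C,[[c/2+230,r/2]],z)[0]-O)@ex*1000),1)
print("lip",X(176,193,.130),"rail front",X(174,195,.1285)); job.hand_in()
```

```text
lip -98.1 rail front -97.3
the job is handed in; nothing more can be done
```

The stapler is loaded. The strip lies flat in the magazine with its points up, and the rail is fully home over it. I handed the job in at about 41 s of the 69 s.

**What I did**
- **Turning the strip:** I took it from the carton on edge, tipped it onto its crown on the table, and gripped it again across its width.
- **Loading:** I lowered it into the channel nose end up and pushed the follower back with its rear end. I then lowered the front behind the lip, pressed it to the floor and slid it against the nose.
- **Closing:** I pushed the rail home from behind its tab with closed fingers, then lifted clear.

**Last checks**
- **Strip:** its rear end and the follower face measured at x = +5.0 mm, which is where they belong with the strip home. Contact forces also showed it on the floor and against the nose.
- **Rail:** it came to a firm stop at about 20 N. Its front edge measured at −97.3 mm against a target of −98, about 1 mm behind the lip.
- **Disagreement:** the lip measured −97.5 and −98.1 mm instead of −99, and the rail stop came about 1.5 mm early. Both are within the 2 mm camera calibration.
- **Not checked directly:** I did not measure the cup, bottle and board again at the end; no move went near them, and the part of the board in the last picture was undisturbed. The follower's joint reading can't be read, so its travel is inferred from the strip's position.

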